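Find the released bay of the incubator and open its lid

TASK

The incubator's display has gone dark, but one of its four bays has finished and its lid has been released, while the other three are still locked. Press the ribbed rear end of the lids gently, one after another and never forcing a locked one, until you find the lid that rocks; then push its raised near edge up and over until the lid stands open by itself, upright or leaning back. Use the fingertips only to press and push: do not pinch a lid, leave the bottles and vials where they stand, and finish clear of everything.

Things in the scene. Friction and masses are not known exactly. Their poses are not given: they have to be found in the camera images.
- incubator: white four-bay incubator, 160 x 364 x 85 mm plus a sloping console 15 mm out at the front; fixed. Origin: centre of the underside, on the bench; x from console to rear, y left along the row of lids, z up. Flat deck 85 mm above the bench; four bays at 82 mm pitch, each closed by a grey see-saw lid; all lids look alike. One is released, three are locked: which differs from run to run and cannot be seen.
- lid_a_press (a point): top of lid a (106 long in x, 70 wide, 8 mm thick, flush with the deck when closed), middle of its ribbed press pad, 30 mm behind the pin it tilts on (pin along y, at mid-thickness, 60 mm from the near and 46 mm from the rear edge). x from near to rear edge, z out of the top; axes turn with the lid. The bay under the pad is empty for 50 mm; its rear wall is 18 mm behind this point.
- lid_a_edge (a point): middle of lid a's near edge (the edge on the console side), at mid-thickness, 60 mm from the pin; same axes as its press point. The edge is a smooth, round, polished steel lip, 8 mm thick, over which a finger slides easily. It rises when the ribbed end goes down. A block with capped tubes stands in the bay below, its top 27 mm under the deck.
- lid_a (a joint): tilt of lid a, rad: 0 closed, grows as the ribbed end sinks and the near edge rises, 1.57 upright. If locked, it gives only up to 0.12 on its gasket (4 mm at the pad, some 4 N per mm), then stops hard, and it comes back; it must not get over 30 N. If released, it yields to 2 to 5 N on the pad, its friction hinge keeps any angle it is left at, and it stops at 1.95, leaning back.
- lid_b_press (a point): top of lid b (106 long in x, 70 wide, 8 mm thick, flush with the deck when closed), middle of its ribbed press pad, 30 mm behind the pin it tilts on (pin along y, at mid-thickness, 60 mm from the near and 46 mm from the rear edge). x from near to rear edge, z out of the top; axes turn with the lid. The bay under the pad is empty for 50 mm; its rear wall is 18 mm behind this point.
- lid_b_edge (a point): middle of lid b's near edge (the edge on the console side), at mid-thickness, 60 mm from the pin; same axes as its press point. The edge is a smooth, round, polished steel lip, 8 mm thick, over which a finger slides easily. It rises when the ribbed end goes down. A block with capped tubes stands in the bay below, its top 27 mm under the deck.
- lid_b (a joint): tilt of lid b, rad: 0 closed, grows as the ribbed end sinks and the near edge rises, 1.57 upright. If locked, it gives only up to 0.12 on its gasket (4 mm at the pad, some 4 N per mm), then stops hard, and it comes back; it must not get over 30 N. If released, it yields to 2 to 5 N on the pad, its friction hinge keeps any angle it is left at, and it stops at 1.95, leaning back.
- lid_c_press (a point): top of lid c (106 long in x, 70 wide, 8 mm thick, flush with the deck when closed), middle of its ribbed press pad, 30 mm behind the pin it tilts on (pin along y, at mid-thickness, 60 mm from the near and 46 mm from the rear edge). x from near to rear edge, z out of the top; axes turn with the lid. The bay under the pad is empty for 50 mm; its rear wall is 18 mm behind this point.
- lid_c_edge (a point): middle of lid c's near edge (the edge on the console side), at mid-thickness, 60 mm from the pin; same axes as its press point. The edge is a smooth, round, polished steel lip, 8 mm thick, over which a finger slides easily. It rises when the ribbed end goes down. A block with capped tubes stands in the bay below, its top 27 mm under the deck.
- lid_c (a joint): tilt of lid c, rad: 0 closed, grows as the ribbed end sinks and the near edge rises, 1.57 upright. If locked, it gives only up to 0.12 on its gasket (4 mm at the pad, some 4 N per mm), then stops hard, and it comes back; it must not get over 30 N. If released, it yields to 2 to 5 N on the pad, its friction hinge keeps any angle it is left at, and it stops at 1.95, leaning back.
- lid_d_press (a point): top of lid d (106 long in x, 70 wide, 8 mm thick, flush with the deck when closed), middle of its ribbed press pad, 30 mm behind the pin it tilts on (pin along y, at mid-thickness, 60 mm from the near and 46 mm from the rear edge). x from near to rear edge, z out of the top; axes turn with the lid. The bay under the pad is empty for 50 mm; its rear wall is 18 mm behind this point.
- lid_d_edge (a point): middle of lid d's near edge (the edge on the console side), at mid-thickness, 60 mm from the pin; same axes as its press point. The edge is a smooth, round, polished steel lip, 8 mm thick, over which a finger slides easily. It rises when the ribbed end goes down. A block with capped tubes stands in the bay below, its top 27 mm under the deck.
- lid_d (a joint): tilt of lid d, rad: 0 closed, grows as the ribbed end sinks and the near edge rises, 1.57 upright. If locked, it gives only up to 0.12 on its gasket (4 mm at the pad, some 4 N per mm), then stops hard, and it comes back; it must not get over 30 N. If released, it yields to 2 to 5 N on the pad, its friction hinge keeps any angle it is left at, and it stops at 1.95, leaning back.
- bottle_green: reagent bottle with a green screw cap, 46 x 46 x 92 mm, beside the incubator, loose. Origin: centre of its underside.
- bottle_red: reagent bottle with a red screw cap, 44 x 44 x 98 mm, beside the incubator, loose. Origin: centre of its underside.
- vial_blue: small vial with a blue cap, 22 x 22 x 54 mm, in front of the incubator, loose. Origin: centre of its underside.
- vial_red: small vial with a red cap, 24 x 24 x 60 mm, in front of the incubator, loose. Origin: centre of its underside.
Things that resemble listed ones, but are neither listed nor needed, are in the scene too. Leave any turquoise look-alike of the vial_red alone. Leave any orange look-alike of the bottle_red alone.

How it is judged:
On the way:
1. the released lid has been rocked by pressing its ribbed end: it is tilted by more than 0.2 rad (value of joint any of lid_a, lid_b, lid_c, lid_d above 0.2 rad), for 0.1 s.
At the end, for the whole second after the job is handed in: The released lid stands open by itself, at least 1.5 rad (86 degrees) from closed and at rest; the bottles and vials stand upright within 15 mm of where they were (((value of joint lid_a above 1.5 rad and velocity of joint lid_a between -0.05 and 0.05 rad/s) or (value of joint lid_b above 1.5 rad and velocity of joint lid_b between -0.05 and 0.05 rad/s) or (value of joint lid_c above 1.5 rad and velocity of joint lid_c between -0.05 and 0.05 rad/s) or (value of joint lid_d above 1.5 rad and velocity of joint lid_d between -0.05 and 0.05 rad/s)) and distance of each of bottle_green, bottle_red, vial_blue, vial_red from where it was at the start of the episode below 0.015 m and angle between each of bottle_green, bottle_red, vial_blue, vial_red's own z axis and vertical below 0.1 rad); the robot touches nothing.
It fails at once if a lid is forced: pushed with more than 30 N (contact force between any of lid_a, lid_b, lid_c, lid_d and anything else above 30 N).
It fails at once if a lid is pinched: the fingers bear on its top face and its underside at the same time (contact force between each of lid_a_c0, lid_a_c1 and the fingers above 1 N or contact force between each of lid_b_c0, lid_b_c1 and the fingers above 1 N or contact force between each of lid_c_c0, lid_c_c1 and the fingers above 1 N or contact force between each of lid_d_c0, lid_d_c1 and the fingers above 1 N).
It fails at once if a bottle or vial is moved by more than 15 mm, lifted or knocked over (distance of any of bottle_green, bottle_red, vial_blue, vial_red from where it was at the start of the episode above 0.015 m or angle between any of bottle_green, bottle_red, vial_blue, vial_red's own z axis and vertical above 0.3 rad).
It also fails if it takes over 48 s, if anything falls off the work surface, if the arm or the gripper's body presses on something with over 40 N, if the wrist force passes 120 N, or if a joint passes its speed limit or range.

ROBOT

A 6-joint arm with a two-finger parallel gripper is mounted at the origin on a cart in front of the work surface, level with it; the furniture and walls round the work are solid. World frame = base frame: x ahead of the robot, y to its left, z up, the work surface at z = 0. Lengths are in m, angles in rad, forces in N, time in s.
With the tool pointing down it reaches from about 0.35 to 0.975 m from the base axis. Payload 7.1 kg.
Tool frame: the origin (TCP) lies at the very end of the fingers, on their centre line; the grasp point (between the pads) lies 19 mm behind it; z points along the fingers, y is the line along which they close (so a half turn about z gives the same grasp; the last joint's range is limited). The gripper opens to 88 mm and grips with 3 to 60 N. Pads are 20 mm wide; open, the fingers measure 115 mm over their backs; the gripper's body (75 mm by 178 mm) begins 61 mm behind the grasp point.
Start: joints at [1.228, 0.423, 1.63, -0, 1.089, -0.019], TCP at [0.199, 0.593, 0.223] pointing down, gripper open.
Joint ranges: [-3, 3], [-0.9, 2.11], [0.09, 2.58], [-1.31, 4.45], [0.11, 2.69], [-2.54, 2.54]. Speed limits (rad/s): [2.39, 2.39, 3.01, 3.14, 3.14, 3.14].

INTERFACE

Orientations are given as a unit quaternion [x, y, z, w].
In Python, from workcell import ctrl gives the robot as it stands.
- The arm moves only by the tool send_rows, never from a script. Its argument "rows" is a list of rows, each an object with "jaw": the opening, from 0 (shut) to 1 (fully open); "dp": the shift along the tool's x, y, z in mm, a list of three; "yaw": the turn about the tool's z in rad. In form: [{"jaw": jaw, "dp": [dx, dy, dz], "yaw": yaw}, ...]. A call has 1 to 5 rows; each row is the pose to reach, as a shift and turn from the pose commanded when the call began, along the tool's axes at that moment; what a row does not reach only later rows make up. A row lasts 1/10 s, in which the tool goes at most 50 mm and 8.59 degrees, less where a joint would pass 70% of its speed; a pose out of reach is approached as far as the arm can. A call with a gripper value outside its range is refused whole. The fingers move at their own pace and stop on an object; "squeeze" is the grip in N (left out, the last holds). Time passes only in rows, so rows that repeat a pose let the fingers close. It gives the time, the measured TCP pose, the force, the opening and the grip force at its end, in the units of the state.
- ctrl.sense(): the state, without advancing time (a new reading comes with each control period).
- ctrl.camera(name): name is "scene" or "top"; returns the picture (384x512x3 uint8, red, green, blue); there is no depth.
- ctrl.camera_model(name): a dict with "fx", "fy", "cx", "cy" (pixels), "extrinsics" (4x4, takes a point from world to camera coordinates). Camera axes: x right, y up, looking along -z (the intrinsics and any distortion apply to the point x, -y, -z); pixel columns grow to the right and rows downward; lengths in m; the calibration is good to about 2 mm. A picture is of the moment at which its call begins. camera_model takes no time and is no camera call.
- ctrl.job_done(): hands the job in; it is judged then, once.
Trained networks look in the newest picture that a camera, given by its name, has taken for a name from the list of things; names that differ only in an ending like _2 or _b are one class to them, and where a whole thing is asked for, a point or a joint stands for the part that bears it (a point fixed in the world has none). Each returns a list of dicts, best first, with "p" (0 to 1); they miss things now and then, are a little off and sometimes report something else, mostly with a low value. They report only what shows in the picture. A call takes as long as a camera call. They do not tell look-alikes from the thing itself.
- ctrl.search_frame(camera, thing): "xy" ([column, row] as shares, 0 to 1, of the picture: columns of its width, rows of its height, amid what is visible of it).
- ctrl.regions_of(camera, thing): "pixels" (384x512 bool, what is visible of it) and "xy" ([column, row] as shares, 0 to 1, of the picture: columns of its width, rows of its height, amid what is visible of it).
The state is a dict: "clock": time; "qpos": joint angles; "qvel": joint speeds; "effort": joint torques, N m; "eef_pos": TCP position; "tcp_rot": TCP orientation; "force": force on the tool from outside, world axes, zero at the start; "ft_torque": the same for the moment, N m; "width": finger opening in m; "gripper_force": force on a finger pad.
Only numpy, scipy, OpenCV 4.12 (cv2) and the standard library are available. Lean on these libraries where they do the work, as an engineer would, in place of code of your own. Each camera call takes 0.05 s, during which the arm holds its last target. There are 200 camera calls.

## Working session

There is one attempt and no reset: what is moved stays moved. The work goes in short steps, Python scripts to look and compute and a tool call to move; the robot and the scene stay as the last step left them, time stands still between calls to the robot, and variables do not carry over. Pictures are saved under pics/ and viewed, at most 10 in all, crops included, and the job is handed in when it is done.

Besides the shell and the picture viewer there is one more tool, called after "Emit:" as name(argument=value, ...) on one line, values as JSON. send_rows: Moves the arm, as the interface text tells. Its arguments: {"type":"object","properties":{"rows":{"type":"array"},"squeeze":{"type":"number"}},"required":["rows"]}

```bash
mkdir -p pics
cat > h.py <<'E'
import numpy as np,cv2
from workcell import ctrl
def save(cam,name,crop=None,scale=1.5):
    im=ctrl.camera(cam)[:,:,::-1]
    if crop: x0,y0,x1,y1=crop; im=im[y0:y1,x0:x1]
    cv2.imwrite('pics/'+name,cv2.resize(im,None,fx=scale,fy=scale,interpolation=cv2.INTER_CUBIC))
def ray(cam,u,v,z):
    m=ctrl.camera_model(cam);E=np.array(m['extrinsics']);R,t=E[:3,:3],E[:3,3]
    d=R.T@np.array([(u-m['cx'])/m['fx'],-(v-m['cy'])/m['fy'],-1]);c=-R.T@t
    return c+d*(z-c[2])/d[2]
def proj(cam,p):
    m=ctrl.camera_model(cam);E=np.array(m['extrinsics']);q=E[:3,:3]@np.array(p)+E[:3,3]
    return np.array([m['cx']+m['fx']*q[0]/-q[2],m['cy']+m['fy']*q[1]/q[2]])
E
python3 - <<'E'
from h import *
save('scene','s1.png');save('top','t1.png')
print(ctrl.sense()); print(ctrl.camera_model('top'))
for cam in('top','scene'):
  for n in ['incubator','lid_a_press','lid_a_edge','bottle_green','bottle_red','vial_blue','vial_red']:
    z={'i':.085,'l':.085,'b':.05,'v':.03}[n[0]]
    for r in ctrl.search_frame(cam,n):
        u,v=r['xy'][0]*512,r['xy'][1]*384
        print(cam,n,round(r['p'],2),round(u),round(v),ray(cam,u,v,z).round(3))
E
```

```text
{'clock': 0.1, 'qpos': array([ 1.22799108e+00,  4.23784218e-01,  1.63057689e+00,  1.25293180e-05,
        1.08858168e+00, -1.89869037e-02]), 'qvel': array([-0.00032889,  0.00012289, -0.00170071,  0.00059713,  0.00069662,
        0.00087487]), 'effort': array([ 6.08295122e-04, -5.45615458e+01, -2.74326789e+01,  6.45776954e-02,
        1.88810856e-02, -3.13334579e-05]), 'eef_pos': array([0.19867105, 0.5920764 , 0.22198148]), 'tcp_rot': array([ 1.61205537e-01,  9.86920624e-01, -6.63051947e-04, -1.26909543e-04]), 'force': array([ 0.01537338, -0.45708829,  0.43183366]), 'ft_torque': array([0.02607207, 0.00999849, 0.07713151]), 'gripper_force': 0.0, 'width': 0.08778619891399175}
{'fx': 458.22451422562796, 'fy': 458.22451422562796, 'cx': 260.357601046847, 'cy': 194.49198552984714, 'extrinsics': array([[-2.02860384e-02, -9.99781597e-01,  5.02347607e-03,
        -9.70959932e-04],
       [ 9.95432214e-01, -1.97284401e-02,  9.34103660e-02,
        -4.98179508e-01],
       [-9.32908595e-02,  6.89545617e-03,  9.95615020e-01,
        -1.27139185e+00],
       [ 0.00000000e+00,  0.00000000e+00,  0.0
[... 488 characters left out ...]
 0.6 273 246 [ 0.353 -0.043  0.03 ]
top vial_red 0.52 274 220 [ 0.425 -0.048  0.03 ]
scene incubator 0.61 254 208 [ 0.48  -0.08   0.085]
scene incubator 0.54 257 188 [0.548 0.028 0.085]
scene incubator 0.53 319 221 [ 0.574 -0.203  0.085]
scene lid_a_press 0.85 256 190 [0.54  0.015 0.085]
scene lid_a_edge 0.7 258 192 [0.537 0.002 0.085]
scene lid_a_edge 0.24 202 213 [ 0.361 -0.047  0.085]
scene bottle_green 0.41 213 162 [0.581 0.403 0.05 ]
scene bottle_green 0.35 255 191 [0.578 0.085 0.05 ]
scene bottle_red 0.92 307 252 [ 0.509 -0.25   0.05 ]
scene bottle_red 0.85 318 222 [ 0.616 -0.154  0.05 ]
scene vial_blue 0.69 199 211 [0.398 0.075 0.03 ]
scene vial_red 0.78 204 236 [ 0.361 -0.055  0.03 ]
```

View pics/s1.png

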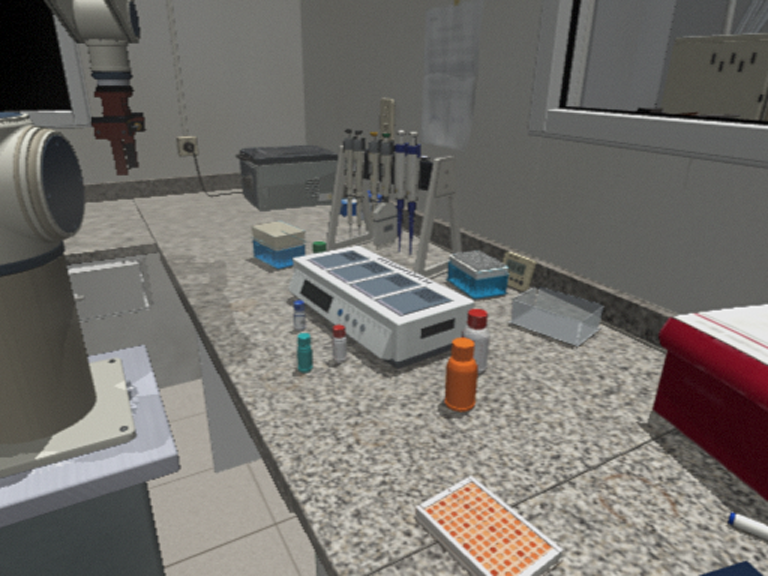

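View pics/t1.png

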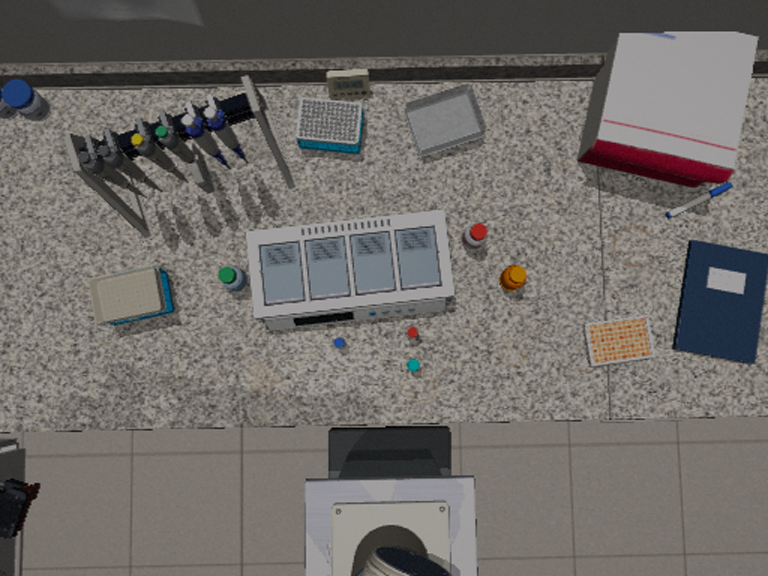

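The scene view shows the white incubator at about (380,300), with four identical lids. In the top view the lids are at (282,272), (327,267), (372,263) and (418,257), with hatched rear pads at z≈0.085. Nearby items in the top view:
- **Green bottle:** (231,278)
- **Red bottle:** (477,236)
- **Orange look-alike bottle:** (513,277)
- **Vials:** blue (339,343), red (412,332)
- **Turquoise look-alike vial:** (413,366)

Next I'll take one close crop of the lids.

Run:
```python
from h import *
save('top','t2.png',(155,130,315,230),5)
from scipy.spatial.transform import Rotation as R
print(R.from_quat(ctrl.sense()['tcp_rot']).as_matrix().round(3))
```

```text
[[-0.948  0.318  0.   ]
 [ 0.318  0.948  0.   ]
 [-0.     0.    -1.   ]]
```

View pics/t2.png

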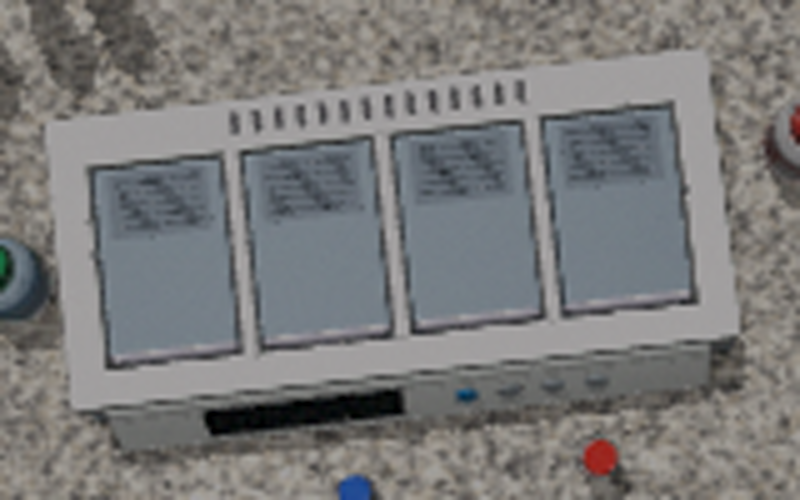

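The crop shows all four lids with their ribbed pads toward the rear. Pad centres in crop pixels are about (162,202), (313,187), (463,168) and (612,150), and the bright steel lips are on the console side. I'll fit the incubator pose from the corners.

Run:
```python
from h import *
from scipy.spatial.transform import Rotation as R
def w(l): return np.array([ray('top',155+u/5,130+v/5,.085)[:2] for u,v in l])
D=w([(48,123),(708,52),(740,333),(72,408)])
# model: rear-left, rear-right, front-right, front-left; y left
M=[( .08,.182),(.08,-.182),(-.08,-.182),(-.08,.182)]
L=[]
px=[(90,167),(222,155),(240,353),(108,367)],[(242,151),(373,137),(392,336),(260,349)],[(393,134),(525,121),(544,318),(412,332)],[(543,117),(673,102),(693,300),(562,315)]
L=[w(p) for p in px]
S=[np.linalg.norm(np.roll(q,-1,0)-q,axis=1).round(3) for q in [D]+L];print(S)
# similarity fit for yaw using lids with centre x offset unknown
c=np.array([l.mean(0) for l in L]);print(c.round(4),D.mean(0))
d=c[0]-c[3];yd=np.arctan2(-d[0],d[1]);print('yaw',yd,'pitch',np.linalg.norm(d)/3)
ex=np.array([np.cos(yd),np.sin(yd)]);
T=R.from_quat(ctrl.sense()['tcp_rot']).as_matrix();p=ctrl.sense()['eef_pos']
for k,m in zip('1234',c):
  pr=m+ex*.037; pin=m+ex*.007; ed=m-ex*.053
  print(k,'press',pr.round(4),'pin',pin.round(4),'edge',ed.round(4),proj('top',[*pr,.085])*5-[775,650], 'dp',((T.T@(np.array([*pr,.14])-p))*1000).round(1))
print('tool y heading',np.arctan2(T[1,1],T[0,1])-np.pi/2-yd)
```

```text
[array([0.36 , 0.154, 0.361, 0.155]), array([0.072, 0.108, 0.071, 0.109]), array([0.071, 0.109, 0.071, 0.108]), array([0.072, 0.108, 0.071, 0.108]), array([0.071, 0.109, 0.071, 0.108])]
[[ 0.5299  0.1838]
 [ 0.5377  0.1019]
 [ 0.5453  0.0199]
 [ 0.5534 -0.061 ]] [0.54488203 0.06084299]
yaw 0.09573576187596296 pitch 0.08194844217913151
1 press [0.5667 0.1873] pin [0.5369 0.1844] edge [0.4771 0.1787] [158.06283029 192.56324555] dp [-477.7 -267.1   82.7]
2 press [0.5745 0.1054] pin [0.5446 0.1026] edge [0.4849 0.0968] [309.40202658 175.43240896] dp [-511.1 -342.2   82.7]
3 press [0.5821 0.0234] pin [0.5523 0.0206] edge [0.4925 0.0148] [460.74170133 158.55228202] dp [-544.4 -417.6   82.7]
4 press [ 0.5902 -0.0574] pin [ 0.5604 -0.0603] edge [ 0.5006 -0.066 ] [609.59047243 140.91922028] dp [-577.8 -491.6   82.7]
tool y heading -0.41954598303936247
```

Emit:
send_rows(rows=[{"jaw": 0,"dp": [-39,-22,0],"yaw": -0.084},{"jaw": 0,"dp": [-78,-44,0],"yaw": -0.168},{"jaw": 0,"dp": [-117,-66,0],"yaw": -0.252},{"jaw": 0,"dp": [-156,-88,0],"yaw": -0.336},{"jaw": 0,"dp": [-195,-110,0],"yaw": -0.42}], squeeze=10)

```text
clock: 1.35
eef_pos: [0.3497, 0.4249, 0.2229]
tcp_rot: [-0.05, 0.999, 0.0, 0.0]
force: [-0.1, -0.1, 0.5]
width: 0.0511
gripper_force: 0.0
```

```bash
cat > to.py <<'E'
import sys
from h import *
from scipy.spatial.transform import Rotation as R
# args: lid(1-4) xoff_mm(rel. pin, +rear) z_mm -> dp in tool axes, yaw error
ex=np.array([np.cos(.0957),np.sin(.0957)])
pin=np.array([[.5369,.1844],[.5446,.1026],[.5523,.0206],[.5604,-.0603]])
k=int(sys.argv[1])-1
s=ctrl.sense();T=R.from_quat(s['tcp_rot']).as_matrix()
g=np.array([*(pin[k]+ex*float(sys.argv[2])/1000),float(sys.argv[3])/1000])
print('t',s['clock'],'tcp',s['eef_pos'].round(4),'F',s['force'].round(2),'w',s['width'])
rel=s['eef_pos'][:2]-pin[k];print('rel pin mm',(rel@ex*1000).round(1),((-rel[0]*ex[1]+rel[1]*ex[0])*1000).round(1))
print('dp',((T.T@(g-s['eef_pos']))*1000).round(1),'yaw err',np.arctan2(T[1,1],T[0,1])-np.pi/2-.0957)
E
python3 to.py 1 32 140
```

```text
t 1.35 tcp [0.3497 0.4249 0.2229] F [-0.13 -0.15  0.49] w 0.0511488207679746
rel pin mm -163.4 257.3
dp [-194.3 -258.1   82.9] yaw err 0.004285522978830239
```

Emit:
send_rows(rows=[{"jaw": 0,"dp": [-28,-37,0],"yaw": 0},{"jaw": 0,"dp": [-56,-74,0],"yaw": 0},{"jaw": 0,"dp": [-84,-111,0],"yaw": 0},{"jaw": 0,"dp": [-112,-148,0],"yaw": 0},{"jaw": 0,"dp": [-140,-185,10],"yaw": 0}])

```text
clock: 1.85
eef_pos: [0.5078, 0.2544, 0.214]
tcp_rot: [-0.048, 0.999, 0.001, 0.001]
force: [0.0, 1.0, -0.3]
width: 0.0112
gripper_force: 0.0
```

Emit:
send_rows(rows=[{"jaw": 0,"dp": [-20,-30,20],"yaw": 0},{"jaw": 0,"dp": [-40,-55,50],"yaw": 0},{"jaw": 0,"dp": [-54,-73,73],"yaw": 0},{"jaw": 0,"dp": [-54,-73,73],"yaw": 0},{"jaw": 0,"dp": [-54,-73,73],"yaw": 0}])

```text
clock: 2.35
eef_pos: [0.5663, 0.1879, 0.1395]
tcp_rot: [-0.047, 0.999, -0.0, -0.001]
force: [-0.5, 0.4, 1.2]
width: 0.0001
gripper_force: 0.0
```

```bash
python3 to.py 1 32 95; python3 -c "
from h import *
save('top','t3.png',(155,130,315,230),5)"
```

```text
t 2.35 tcp [0.5663 0.1879 0.1395] F [-0.48  0.4   1.24] w 0.00014332810680605605
rel pin mm 29.6 0.7
dp [-2.5 -0.7 44.5] yaw err -0.0007016674951415419
```

View pics/t3.png

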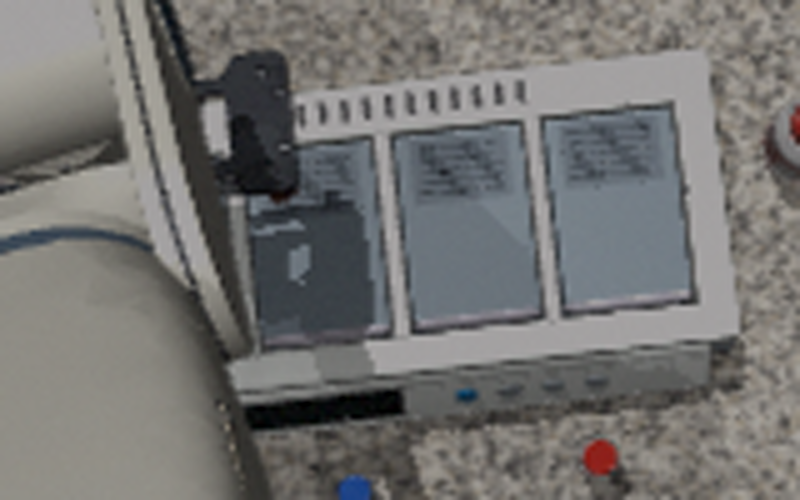

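The gripper hides lid 1, so this view can't confirm the contact point, but the other lids are undisturbed and the measured TCP matches the target. I'll go down carefully, watching the force.

Emit:
send_rows(rows=[{"jaw": 0,"dp": [-2,0,25],"yaw": 0},{"jaw": 0,"dp": [-2,0,40],"yaw": 0},{"jaw": 0,"dp": [-2,0,51],"yaw": 0},{"jaw": 0,"dp": [-2,0,51],"yaw": 0},{"jaw": 0,"dp": [-2,0,51],"yaw": 0}])

```text
clock: 2.9
eef_pos: [0.5685, 0.1886, 0.089]
tcp_rot: [-0.048, 0.999, 0.0, 0.0]
force: [-0.2, 0.2, -0.4]
width: 0.0004
gripper_force: 0.0
```

Emit:
send_rows(rows=[{"jaw": 0,"dp": [0,0,1],"yaw": 0},{"jaw": 0,"dp": [0,0,2],"yaw": 0},{"jaw": 0,"dp": [0,0,2],"yaw": 0}])

```text
clock: 3.2
eef_pos: [0.5688, 0.1882, 0.087]
tcp_rot: [-0.048, 0.999, 0.0, 0.0]
force: [0.5, 0.8, 0.2]
width: 0.0003
gripper_force: 0.0
```

Emit:
send_rows(rows=[{"jaw": 0,"dp": [0,0,1],"yaw": 0},{"jaw": 0,"dp": [0,0,2],"yaw": 0},{"jaw": 0,"dp": [0,0,3],"yaw": 0},{"jaw": 0,"dp": [0,0,3],"yaw": 0}])

```text
clock: 3.6
eef_pos: [0.5689, 0.1883, 0.0838]
tcp_rot: [-0.048, 0.999, 0.0, 0.0]
force: [1.2, 0.3, 1.5]
width: 0.0002
gripper_force: 1.0
```

Emit:
send_rows(rows=[{"jaw": 0,"dp": [0,0,1],"yaw": 0},{"jaw": 0,"dp": [0,0,2],"yaw": 0},{"jaw": 0,"dp": [0,0,2],"yaw": 0}])

```text
clock: 3.9
eef_pos: [0.569, 0.1883, 0.0817]
tcp_rot: [-0.048, 0.999, 0.0, 0.0]
force: [2.2, -1.3, 2.9]
width: 0.0009
gripper_force: 1.3
```

Emit:
send_rows(rows=[{"jaw": 0,"dp": [0,0,1],"yaw": 0},{"jaw": 0,"dp": [0,0,1],"yaw": 0}])

```text
clock: 4.1
eef_pos: [0.5689, 0.1883, 0.0807]
tcp_rot: [-0.048, 0.999, 0.0, 0.0]
force: [2.7, -0.2, 2.6]
width: 0.0005
gripper_force: 1.4
```

Emit:
send_rows(rows=[{"jaw": 0,"dp": [0,0,1],"yaw": 0},{"jaw": 0,"dp": [0,0,2],"yaw": 0},{"jaw": 0,"dp": [0,0,2],"yaw": 0}])

```text
clock: 4.4
eef_pos: [0.5687, 0.1883, 0.0786]
tcp_rot: [-0.048, 0.999, 0.0, 0.0]
force: [2.8, -0.6, 1.6]
width: 0.0008
gripper_force: 1.4
```

Lid 1 yields at a steady 2–3 N, 6 mm down, so it is the released one. I'll rock it further.

Emit:
send_rows(rows=[{"jaw": 0,"dp": [0,0,1.5],"yaw": 0},{"jaw": 0,"dp": [0,0,3],"yaw": 0},{"jaw": 0,"dp": [0,0,4.5],"yaw": 0},{"jaw": 0,"dp": [0,0,6],"yaw": 0},{"jaw": 0,"dp": [0,0,6],"yaw": 0}])

```text
clock: 4.9
eef_pos: [0.5679, 0.1881, 0.0721]
tcp_rot: [-0.048, 0.999, -0.0, -0.001]
force: [0.0, 0.2, 1.8]
width: 0.0005
gripper_force: 0.7
```

Emit:
send_rows(rows=[{"jaw": 0,"dp": [0,0,2],"yaw": 0},{"jaw": 0,"dp": [0,0,4],"yaw": 0},{"jaw": 0,"dp": [0,0,6],"yaw": 0},{"jaw": 0,"dp": [0,0,8],"yaw": 0},{"jaw": 0,"dp": [0,0,8],"yaw": 0}])

```text
clock: 5.4
eef_pos: [0.5685, 0.1881, 0.0643]
tcp_rot: [-0.048, 0.999, -0.0, -0.0]
force: [1.2, 0.6, 0.7]
width: 0.0003
gripper_force: 0.7
```

Emit:
send_rows(rows=[{"jaw": 0,"dp": [0,0,2],"yaw": 0},{"jaw": 0,"dp": [0,0,4],"yaw": 0},{"jaw": 0,"dp": [0,0,4],"yaw": 0}])

```text
clock: 5.7
eef_pos: [0.5684, 0.1882, 0.0603]
tcp_rot: [-0.048, 0.999, -0.0, -0.0]
force: [1.7, -1.3, 1.1]
width: 0.0001
gripper_force: 0.6
```

Emit:
send_rows(rows=[{"jaw": 0,"dp": [0,0,-20],"yaw": 0},{"jaw": 0,"dp": [0,0,-60],"yaw": 0},{"jaw": 0,"dp": [0,0,-110],"yaw": 0},{"jaw": 0,"dp": [0,0,-130],"yaw": 0},{"jaw": 0,"dp": [0,0,-130],"yaw": 0}])

```text
clock: 6.2
eef_pos: [0.5702, 0.1888, 0.1941]
tcp_rot: [-0.048, 0.999, 0.001, 0.003]
force: [-0.0, 0.4, -0.6]
width: 0.0004
gripper_force: 0.0
```

```bash
python3 to.py 1 -75 190; python3 -c "
from h import *
save('scene','s3.png',(180,130,340,250),5)
print(ctrl.search_frame('scene','lid_a_edge'))"
```

```text
t 6.2 tcp [0.5702 0.1888 0.1941] F [-0.01  0.4  -0.57] w 0.000443439754352588
rel pin mm 33.6 1.2
dp [108.6  -1.1   3.5] yaw err 0.0005489326225819463
[{'xy': [0.4953, 0.4948], 'p': 0.64}, {'xy': [0.4377, 0.4305], 'p': 0.5}]
```

View pics/s3.png

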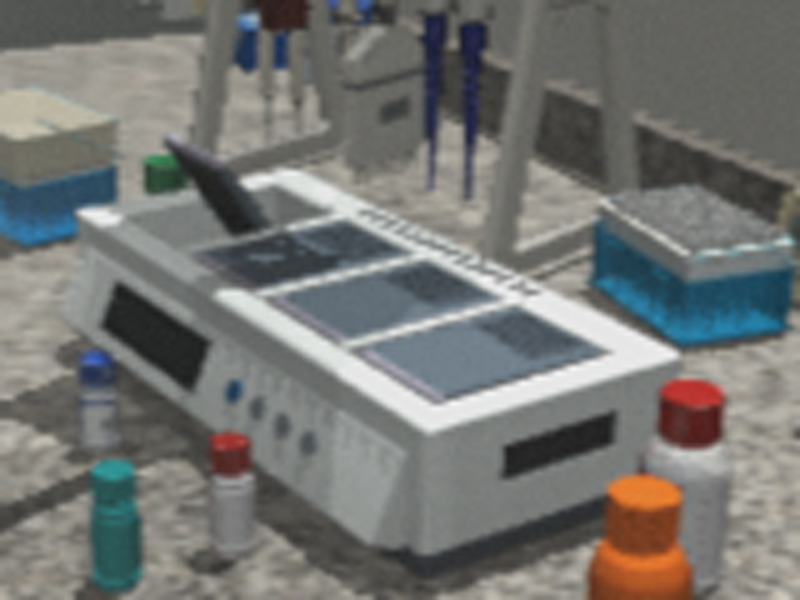

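Lid 1 stands raised at about 0.85 rad by itself, with its edge at crop (175,140), and everything else is in place. Next I'll move in front of the edge and down.

Emit:
send_rows(rows=[{"jaw": 0,"dp": [40,-1,0],"yaw": 0},{"jaw": 0,"dp": [80,-1,0],"yaw": 0},{"jaw": 0,"dp": [109,-1,0],"yaw": 0},{"jaw": 0,"dp": [109,-1,0],"yaw": 0}])

```text
clock: 6.7
eef_pos: [0.4549, 0.1755, 0.1883]
tcp_rot: [-0.048, 0.999, -0.001, -0.004]
force: [0.3, -0.6, -0.3]
width: 0.0006
gripper_force: 0.0
```

Emit:
send_rows(rows=[{"jaw": 0,"dp": [0,0,40],"yaw": 0},{"jaw": 0,"dp": [0,0,75],"yaw": 0},{"jaw": 0,"dp": [0,0,90],"yaw": 0},{"jaw": 0,"dp": [0,0,90],"yaw": 0},{"jaw": 0,"dp": [0,0,90],"yaw": 0}])

```text
clock: 7.2
eef_pos: [0.4602, 0.1766, 0.0999]
tcp_rot: [-0.048, 0.999, -0.0, -0.001]
force: [0.6, -0.2, -0.4]
width: 0.0006
gripper_force: 0.0
```

```bash
python3 to.py 1 -50 103
```

```text
t 7.2 tcp [0.4602 0.1766 0.0999] F [ 0.56 -0.23 -0.42] w 0.0006269037543086239
rel pin mm -77.1 -0.4
dp [-27.1   0.4  -3.1] yaw err 0.0004374759970929981
```

Emit:
send_rows(rows=[{"jaw": 0,"dp": [-5,0,0],"yaw": 0},{"jaw": 0,"dp": [-11,0,0],"yaw": 0},{"jaw": 0,"dp": [-17,0,0],"yaw": 0},{"jaw": 0,"dp": [-23,0,0],"yaw": 0},{"jaw": 0,"dp": [-27,0,0],"yaw": 0}])

```text
clock: 7.7
eef_pos: [0.4881, 0.1795, 0.1011]
tcp_rot: [-0.048, 0.999, 0.0, 0.001]
force: [0.2, 0.1, 1.0]
width: 0.0002
gripper_force: 0.0
```

Emit:
send_rows(rows=[{"jaw": 0,"dp": [-4,0,0],"yaw": 0},{"jaw": 0,"dp": [-8,0,0],"yaw": 0},{"jaw": 0,"dp": [-11,0,-2],"yaw": 0},{"jaw": 0,"dp": [-14,0,-4],"yaw": 0},{"jaw": 0,"dp": [-14,0,-4],"yaw": 0}])

```text
clock: 8.2
eef_pos: [0.5016, 0.1808, 0.105]
tcp_rot: [-0.048, 0.999, 0.0, 0.0]
force: [-0.9, -0.1, 0.2]
width: 0.0004
gripper_force: 0.0
```

Emit:
send_rows(rows=[{"jaw": 0,"dp": [-4,0,-2],"yaw": 0},{"jaw": 0,"dp": [-8,0,-4],"yaw": 0},{"jaw": 0,"dp": [-12,0,-7],"yaw": 0},{"jaw": 0,"dp": [-16,0,-10],"yaw": 0},{"jaw": 0,"dp": [-16,0,-10],"yaw": 0}])

```text
clock: 8.7
eef_pos: [0.5181, 0.1825, 0.1153]
tcp_rot: [-0.048, 0.999, 0.0, 0.001]
force: [0.5, -0.4, 0.4]
width: 0.0005
gripper_force: 0.0
```

Emit:
send_rows(rows=[{"jaw": 0,"dp": [-3,0,0],"yaw": 0},{"jaw": 0,"dp": [-6,0,0],"yaw": 0},{"jaw": 0,"dp": [-9,0,0],"yaw": 0},{"jaw": 0,"dp": [-11,0,0],"yaw": 0},{"jaw": 0,"dp": [-11,0,0],"yaw": 0}])

```text
clock: 9.2
eef_pos: [0.5283, 0.1833, 0.1147]
tcp_rot: [-0.048, 0.999, 0.0, 0.0]
force: [-0.3, 0.2, -0.2]
width: 0.0007
gripper_force: 0.1
```

```bash
python3 to.py 1 -6 115; python3 -c "
from h import *
save('scene','s4.png',(180,100,340,220),5)"
```

```text
t 9.2 tcp [0.5283 0.1833 0.1147] F [-0.33  0.17 -0.23] w 0.0006517149018190366
rel pin mm -8.7 -0.2
dp [-2.7  0.2 -0.3] yaw err 0.0005007298281011346
```

View pics/s4.png

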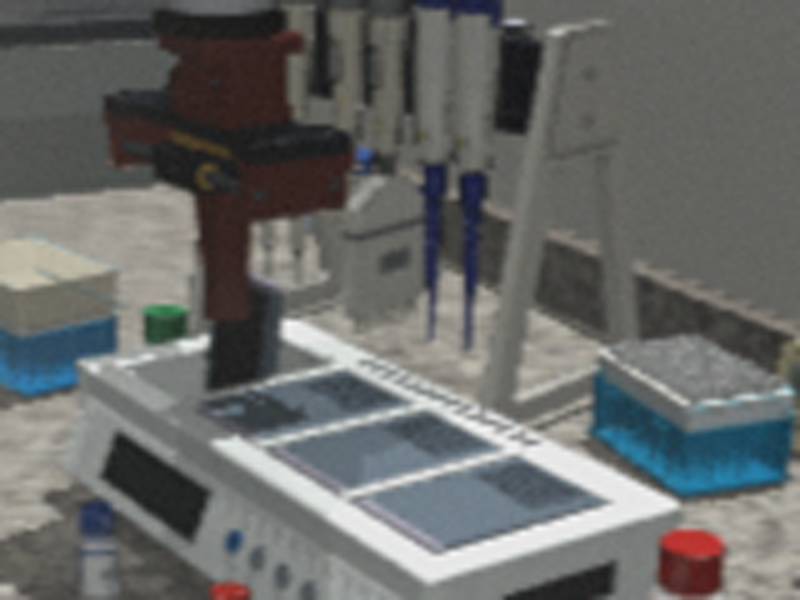

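The lid (crop 265,330) is near vertical behind the finger. I'll nudge it a little further so it leans back, then retreat.

Emit:
send_rows(rows=[{"jaw": 0,"dp": [-1,0,0],"yaw": 0},{"jaw": 0,"dp": [-2,0,0],"yaw": 0},{"jaw": 0,"dp": [-3,0,0],"yaw": 0},{"jaw": 0,"dp": [-4,0,0],"yaw": 0},{"jaw": 0,"dp": [-4,0,0],"yaw": 0}])

```text
clock: 9.75
eef_pos: [0.5318, 0.1837, 0.1145]
tcp_rot: [-0.048, 0.999, -0.0, -0.0]
force: [-0.4, 0.3, -0.5]
width: 0.0008
gripper_force: 0.5
```

Emit:
send_rows(rows=[{"jaw": 0,"dp": [15,0,0],"yaw": 0},{"jaw": 0,"dp": [45,0,0],"yaw": 0},{"jaw": 0,"dp": [65,0,-30],"yaw": 0},{"jaw": 0,"dp": [70,0,-80],"yaw": 0},{"jaw": 0,"dp": [70,0,-110],"yaw": 0}])

```text
clock: 10.25
eef_pos: [0.4623, 0.1772, 0.2274]
tcp_rot: [-0.048, 0.999, 0.0, 0.001]
force: [1.2, -0.8, 0.3]
width: 0.0006
gripper_force: 0.0
```

Emit:
send_rows(rows=[{"jaw": 0,"dp": [0,30,0],"yaw": 0},{"jaw": 0,"dp": [0,70,0],"yaw": 0},{"jaw": 0,"dp": [0,110,0],"yaw": 0},{"jaw": 0,"dp": [0,130,0],"yaw": 0},{"jaw": 0,"dp": [0,130,0],"yaw": 0}])

```text
clock: 10.75
eef_pos: [0.4498, 0.3088, 0.225]
tcp_rot: [-0.05, 0.999, 0.001, 0.001]
force: [0.2, 0.1, -0.1]
width: 0.0003
gripper_force: 0.0
```

```bash
python3 to.py 1 -6 115; python3 -c "
from h import *
save('scene','s5.png',(180,130,340,250),5)
save('top','t5.png')"
```

```text
t 10.75 tcp [0.4498 0.3088 0.225 ] F [ 0.21  0.1  -0.11] w 0.0003395859527280724
rel pin mm -74.8 132.2
dp [ -68.1 -132.5  109.9] yaw err 0.0034027602580432165
```

View pics/s5.png

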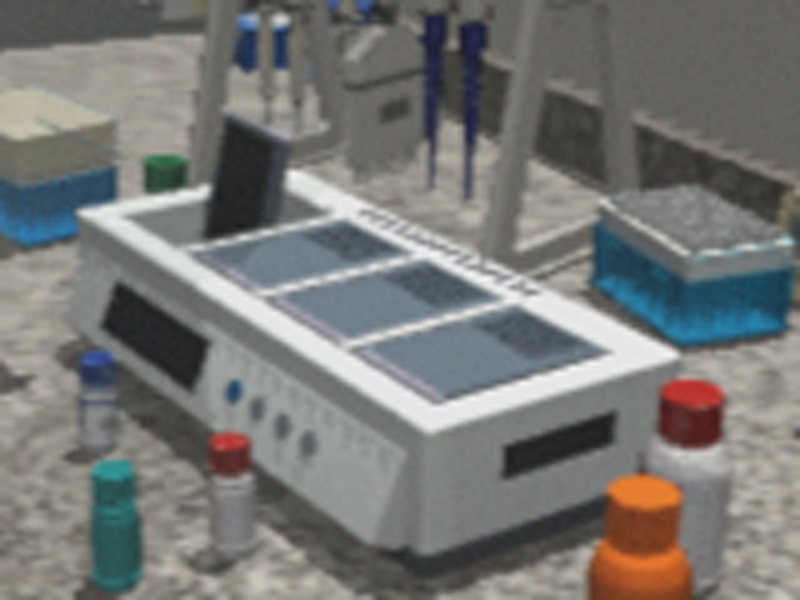

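View pics/t5.png

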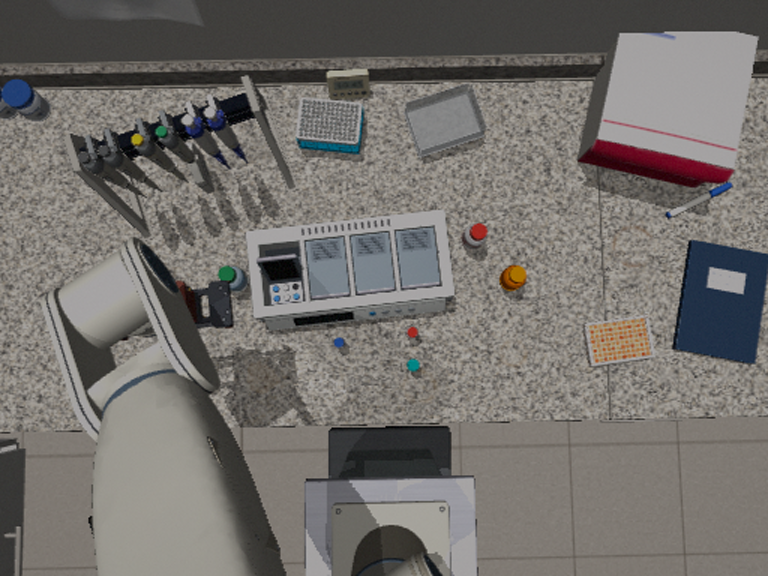

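The lid stands by itself (scene crop 245,175), looking upright or slightly back, and all bottles and vials are in place. A quick check of its angle by projection:

Run:
```python
from h import *
ex=np.array([np.cos(.0957),np.sin(.0957)]);pin=np.array([.5369,.1844])
for th in (1.4,1.5,1.6,1.7,1.8,1.9):
  e=[*(pin-ex*.06*np.cos(th)),.081+.06*np.sin(th)]
  print(th,(proj('scene',e)-[180,130])*5,proj('top',e)*1.5)
```

```text
1.4 [222.58184875 124.12938622] [277.3131302  270.97746378]
1.5 [231.21413378 121.43403257] [276.89739036 267.50407264]
1.6 [239.8762851 119.7108813] [276.53484625 264.05185648]
1.7 [248.47608396 118.96969853] [276.22960865 260.66048598]
1.8 [256.92364166 119.20908684] [275.98503038 257.36870308]
1.9 [265.13243558 120.416885  ] [275.80365995 254.21371823]
```

Both views give about 1.8 rad, and the arm is clear.

```bash
python3 -c "
from workcell import ctrl
print(ctrl.job_done())"
```

```text
the job is handed in; nothing more can be done
None
```

The leftmost lid was the released one; I rocked it open with about 3 N at most and left it leaning back by itself at roughly 1.8 rad, with the bottles and vials undisturbed, the arm clear and the job handed in at about 11 s.

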